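# Dispense a gas cartridge with the lid lever and ease the lid shut

### The arm

A 6-joint arm with a two-finger parallel gripper is mounted at the origin on the work surface. World frame = base frame: x ahead of the robot, y to its left, z up, the work surface at z = 0. Lengths are in m, angles in degrees, forces in N, time in s.
With the tool pointing down it reaches from about 0.35 to 0.875 m from the base axis. Payload 4.2 kg.
Tool frame: the origin (TCP) lies on the centre line of the jaws, within the pads' length; the fingertips stand 19 mm ahead of it and the grasp point (between the pads) is the TCP; x points along the fingers, y is the direction in which the jaws open and shut, and the axes are right-handed (so a half turn about x gives the same grasp; the last joint's range is limited). The gripper opens to 87 mm and grips with 3 to 60 N. Pads are 19 mm wide; open, the fingers measure 117 mm over their backs; the gripper's body (75 mm by 190 mm) begins 51 mm behind the grasp point.
Start: joints at [-53.652, 22.042, 0.453, 0, -68.411, -14.817], TCP at [0.229, -0.581, 0.242] pointing down, gripper open.
Joint ranges: [-179.83, 179.83], [-69.29, 118.12], [-61.27, 80.66], [-181.25, 117.63], [-171.15, -9.14], [-177.46, 177.46]. Speed limits (degrees/s): [159.86, 159.86, 180, 180, 180, 180].

### API

Orientations are given as a 3x3 rotation matrix whose columns are the frame's x, y, z axes.
In Python, from station import * gives the robot as it stands.
- The arm moves only by the shell command python3 -m creep 'ROWS'. ROWS is JSON, a list of rows, each a list of 5 numbers: the opening, from 0 (shut) to 1 (fully open), then the shift along the world's x, y, z in mm, then the turn about the world's z in rad. In form: [[jaw, x, y, z, turn], ...]. A call has exactly 8 rows; each row is the pose to reach, as a shift and turn from the pose measured when the call began; what a row does not reach only later rows make up. A row lasts 1/10 s, in which the tool goes at most 50 mm and 8.59 degrees, less where a joint would pass 70% of its speed; a pose out of reach is approached as far as the arm can. A call with a gripper value outside its range is refused whole. The fingers move at their own pace and stop on an object; the grip force is fixed at half the most. Time passes only in rows, so rows that repeat a pose let the fingers close, or fill a call up. It gives the time, the measured TCP pose, the force and the opening at its end, in the units of the state.
- sense(): the state, without advancing time (a new reading comes with each control period).
- capture(name): name is "side" or "top"; returns a dict with "image" (384x512x3 uint8, blue, green, red), "z_map" (384x512 float32, m along the optical axis (not along the pixel's ray), 0 where there is no reading), "mtx" (3x3 intrinsics, pixels), "eye" and "attitude" of the camera in the world. Camera axes: x right, y up, looking along -z (the intrinsics and any distortion apply to the point x, -y, -z); pixel columns grow to the right and rows downward; lengths in m; the calibration is good to about 2 mm. A picture is of the moment at which its call begins.
- finish_job(): hands the job in, once; it reports no verdict.
Trained networks look in a picture, given as the dict that the camera call returned (one of the last four; its "shot" number tells which), for a name from the list of things; names that differ only in an ending like _2 or _b are one class to them, and where a whole thing is asked for, a point or a joint stands for the part that bears it (a point fixed in the world has none). Each returns a list of dicts, best first, with "confidence" (0 to 1); they miss things now and then, are a little off and sometimes report something else, mostly with a low value. They report only what shows in the picture. A call takes as long as a camera call.
- look_for(picture, thing): "box" ([left, top, right, bottom] in pixels, round what is visible of it).
- mark_of(picture, thing): "centre" ([column, row] in pixels: a listed point, or the origin of a listed thing).
The state is a dict: "time_s": time; "joints": joint angles; "joint_velocities": joint speeds; "effort": joint torques, N m; "tcp_pos": TCP position; "ee_rot": TCP orientation; "wrist_force": force on the tool from outside, world axes, zero at the start; "moment": the same for the moment, N m; "gripper_width": opening from 0.0 (shut) to 1.0 (fully open).
Only numpy, scipy, OpenCV 4.12 (cv2) and the standard library are available. Lean on these libraries where they do the work, as an engineer would, in place of code of your own. Each camera call takes 0.05 s, during which the arm holds its last target.

### The job

Press the lever on the side of the cartridge dispenser all the way down so that its linked clear lid lifts fully open and the steel gas cartridge rolls out into the front tray. Then let the lever come up slowly under the fingertip so that the lid is eased fully shut without slamming, and move clear. Work the lid by the lever alone, do not touch or pick up the cartridge, and leave the things lying around as they are.

Things in the scene. Friction and masses are not known exactly. Their poses are not given: they have to be found in the camera images.
- dispenser: fixed cartridge dispenser (mm, its frame: origin on the worktop, z up, front -x). Base x -147 to 98. Clear hopper x -52 to 88, y -60 to 60, 100 high, under the clear lid; its ramp falls to the front edge at x -50, z 28. Open tray inside x -141 to -50, y -54 to 54, floor z 10, rim z 35. Black linkage housing on the -y side: x -5 to 85, y -86 to -60, 106 high; the lever leaves it towards -x
- lever_pad (a point): middle of the top face of the flat steel finger pad at the lever's free end, 45 (x) by 50 (y) by 6 mm. At rest at about x -97, y -124, z 102 mm in the dispenser's frame, its front edge tipped up 10 degrees; pressed home 45 mm lower, tipped 10 degrees down, x and y the same within 3 mm. Only the worktop is under it
- lever (a joint): lever angle, rad: 0 at rest (pad up), 0.35 pressed home on a rigid stop. Level pivot along the dispenser's y, at x 30, z 75 mm; pad 130 mm from it. Pushing the pad straight down takes about 3 to 6 N until the stop. No latch: the lid's weight drives the lever back up, and if let go the lid drops hard
- lid (a joint): clear lid's opening, rad: 0 shut, 0.9 fully open; 2.57 x the lever angle. Hinged at the hopper's top rear edge (x 80, z 103 mm), front edge rises; 140 long, 122 wide, with a 75 mm front flap that clears the cartridge from about 0.2 rad. It stays behind dispenser x -80, within y -61 to 61, below z 225. Dropped from well open it lands at over 3 rad/s, a slam; under 2 rad/s is gentle
- cartridge_center (a point): middle of the steel gas cartridge, 22 mm diameter, 88 long with a thin neck, about 60 g, lying along the dispenser's y. It starts on the ramp behind the lid's flap, at about x -45, z 41 mm in the dispenser's frame, and once the flap clears it rolls by itself into the tray within about a second, coming to rest with its middle about 20 mm above the worktop
- spanner: stainless open-ended spanner lying flat, about 160 long; origin under its middle (mm); a bystander
- hanger_tool: red plastic derailleur hanger tool lying flat, about 135 x 32 x 24; origin on its underside near the middle (mm); a bystander
- brake_pads: pair of joined black brake pads, 55 x 31, studs up to 26 high; origin under its middle (mm); a bystander
- lube_bottle: capped clear lube bottle standing upright, 38 diameter, 125 high; origin under its centre (mm); a bystander
- grease_tin: flat round metal grease tin, 64 diameter, 40 high; origin under its centre (mm); a bystander
- tyre_lever: black plastic tyre lever lying flat, 115 x 16 x 9; origin under its middle (mm); a bystander

How it is judged:
By the outcome, as a careful person would: the job done as asked, in the order asked, and still so for the second after the job is handed in, with the robot touching nothing.
It also fails if it takes over 42 s, if anything falls off the work surface, if the arm or the gripper's body presses on something with over 40 N, if the wrist force passes 120 N, or if a joint passes its speed limit or range.

## Working session

There is one attempt and no reset: what is moved stays moved. The work goes in short steps, Python scripts to look and compute and a shell command to move; the robot and the scene stay as the last step left them, time stands still between calls to the robot, and variables do not carry over. Pictures are saved under pics/ and viewed, and the job is handed in when it is done.

```bash
ls; mkdir -p pics; cat > h.py <<'E'
from station import *
import numpy as np, cv2
def world(p,u,v,z=None):
    K=p["mtx"]; R=np.array(p["attitude"]); e=np.array(p["eye"])
    if z is None:
        w=p["z_map"][int(v)-2:int(v)+3,int(u)-2:int(u)+3]; z=np.median(w[w>0])
    c=np.array([(u-K[0][2])/K[0][0]*z, -(v-K[1][2])/K[1][1]*z, -z])
    return R@c+e
E
python3 - <<'E'
from h import *
s=sense(); print(s["time_s"],s["tcp_pos"],s["ee_rot"],s["wrist_force"])
for n in ["top","side"]:
    p=capture(n); cv2.imwrite(f"pics/{n}0.png",p["image"]); print(n,{k:p[k] for k in p if k not in("image","z_map")})
    for t in ["dispenser","lever_pad","cartridge_center","lube_bottle","grease_tin","spanner","hanger_tool","brake_pads","tyre_lever"]:
        for m in mark_of(p,t)[:2]:
            try: w=world(p,*m["centre"]).round(3)
            except Exception as e: w=e
            print(t,np.round(m["centre"]),round(m["confidence"],2),w)
E
```

```text
pics
0.0 [ 0.22921165 -0.58083879  0.24043704] [[-9.07406233e-04 -3.66888445e-01  9.30264503e-01]
 [ 2.03990945e-03  9.30262271e-01  3.66889555e-01]
 [-9.99997508e-01  2.23057322e-03 -9.57065788e-05]] [ 0.34164067  0.98659052 -0.07495191]
top {'mtx': array([[471.43535111,   0.        , 249.69598919],
       [  0.        , 471.43535111, 188.23935049],
       [  0.        ,   0.        ,   1.        ]]), 'eye': array([0.47082215, 0.073952  , 0.90482042]), 'attitude': array([[ 0.02287742,  0.99336095, -0.11274148],
       [-0.99922596,  0.02632963,  0.02922714],
       [ 0.03200154,  0.11198558,  0.99319441]]), 'shot': 1}
dispenser [246. 169.] 0.76 [0.594 0.058 0.107]
lever_pad [319. 210.] 0.58 [ 0.528 -0.069  0.102]
lube_bottle [321. 124.] 0.74 [ 0.693 -0.083  0.044]
grease_tin [171. 143.] 0.6 [0.649 0.197 0.04 ]
spanner [238. 281.] 0.88 [0.397 0.066 0.007]
hanger_tool [360. 214.] 0.67 [ 0.529 -0.164  0.01 ]
brake_pads [172. 206.] 0.61 [0.536 0.194 0.008]
tyre_lever [334. 270.] 0.81 [ 0.421 -0.115  0.007]
side {'mtx': array([[483.93640899,   0.        , 257.44777158],
       [  0.        , 483.93640899, 190.00727605],
       [  0.        ,   0.        ,   1.        ]]), 'eye': array([0.37263129, 0.70306317, 0.62464185]), 'attitude': array([[-0.9699692 ,  0.13720666, -0.20083345],
       [-0.24279395, -0.59548477,  0.76579957],
       [-0.01452046,  0.79156315,  0.61091484]]), 'shot': 2}
dispenser [223. 229.] 0.67 [0.59  0.115 0.059]
lever_pad [279. 152.] 0.94 [ 0.534 -0.087  0.098]
lever_pad [172. 282.] 0.49 [0.641 0.228 0.033]
cartridge_center [247. 217.] 0.58 [0.549 0.107 0.087]
lube_bottle [239. 291.] 0.48 [0.54  0.198 0.004]
grease_tin [171. 284.] 0.63 [0.643 0.23  0.03 ]
spanner [330. 248.] 0.65 [0.407 0.059 0.001]
hanger_tool [289. 173.] 0.79 [ 0.525 -0.157 -0.001]
brake_pads [242. 292.] 0.9 [0.532 0.205 0.012]
tyre_lever [336. 190.] 0.61 [ 0.416 -0.114  0.002]
```

View pics/top0.png

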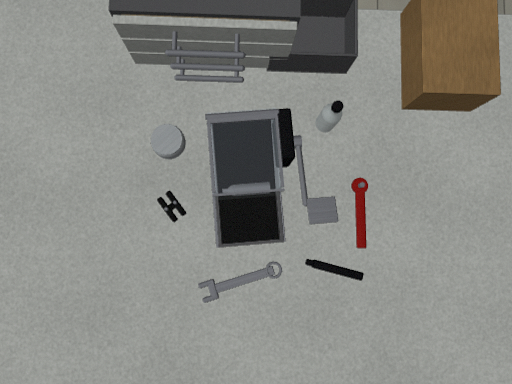

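View pics/side0.png

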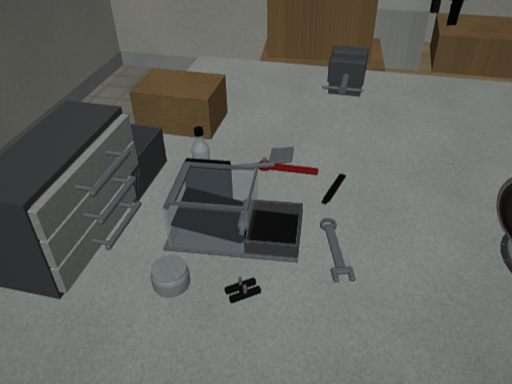

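The top view shows the pad at about (322,210), the lever running up to the black housing at (287,137) and the hopper/tray at (212–285, 112–246). There is nothing near the pad except the red tool at (360,214) lying flat. I'll measure the pad and the dispenser's yaw next.

```bash
python3 - <<'E'
from h import *
p=capture("top")
print(look_for(p,"lever_pad")[:2],look_for(p,"dispenser")[:2])
z=p["z_map"]; H,W=z.shape
K=p["mtx"];R=p["attitude"];e=p["eye"]
u,v=np.meshgrid(np.arange(W),np.arange(H))
c=np.stack([(u-K[0,2])/K[0,0]*z,-(v-K[1,2])/K[1,1]*z,-z],-1)
w=c@R.T+e
m=(z>0)&(u>302)&(u<345)&(v>190)&(v<230)&(w[...,2]>.07)
m2=m&(w[...,0]<.57)
P=w[m2]; print(len(P),P.min(0),P.max(0),np.median(P,0))
# pad only
mm=m2.astype(np.uint8); mm=cv2.morphologyEx(mm,cv2.MORPH_OPEN,np.ones((13,13)))
P=w[mm>0]; print(len(P),P.mean(0)); r=cv2.minAreaRect((P[:,:2]*1000).astype(np.float32)); print(r)
A=np.c_[P[:,:2]-P[:,:2].mean(0),np.ones(len(P))]; print("plane",np.linalg.lstsq(A,P[:,2],rcond=None)[0])
# dispenser rect: points above 25mm in region
m=(z>0)&(u>200)&(u<298)&(v>100)&(v<255)&(w[...,2]>.02)&(w[...,2]<.2)
P=w[m];print(cv2.minAreaRect((P[:,:2]*1000).astype(np.float32)))
m=(m)&(u<292)&(v>195)&(w[...,2]>.028)&(w[...,2]<.045)
P=w[m];print("tray rim",cv2.minAreaRect((P[:,:2]*1000).astype(np.float32)),np.median(P[:,2]))
# housing
m=(z>0)&(u>272)&(u<300)&(v>100)&(v<170)&(w[...,2]>.09)
P=w[m];print("top",P.min(0),P.max(0))
cv2.imwrite("pics/crop.png",cv2.resize(p["image"][90:260,190:390],None,fx=4,fy=3.5))
E
```

```text
[{'box': [294.3, 135.8, 337.1, 228.0], 'confidence': 0.58}] [{'box': [205.8, 106.1, 336.1, 249.7], 'confidence': 0.74}]
802 [ 0.50484992 -0.10043215  0.09245219] [ 0.56075624 -0.04206031  0.10872271] [ 0.52932198 -0.07228573  0.10177001]
615 [ 0.52525146 -0.07439926  0.10236667]
((527.1456298828125, -75.1125717163086), (43.6190185546875, 47.61872863769531), 1.3764840364456177)
plane [-0.15860617 -0.01265639  0.10236667]
((584.775390625, 38.75466537475586), (236.25588989257812, 159.3766326904297), 6.899378776550293)
tray rim ((509.252685546875, 48.19358825683594), (87.26513671875, 120.12664794921875), 6.079069137573242) 0.03482488143015805
top [ 0.59487047 -0.02497201  0.09025676] [0.70508653 0.01359247 0.11583927]
```

View pics/crop.png

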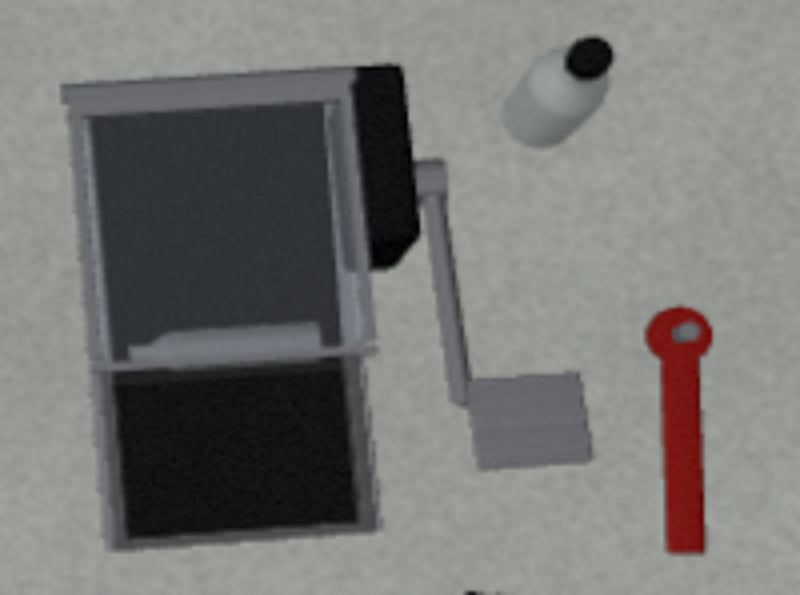

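The pad's top centre is at (0.527, −0.075, 0.102), which matches the given height and size. The dispenser's yaw is about 5.5°. I'll close the jaws, turn the jaw axis along the dispenser's x so the gripper body stays clear of the lid, and approach high.

```bash
python3 -m creep '[[0,23,39,0,0.13],[0,46,78,0,0.26],[0,70,118,0,0.39],[0,93,157,0,0.52],[0,116,196,0,0.65],[0,140,236,0,0.78],[0,162,275,0,0.91],[0,186,315,0,1.04]]'; python3 - <<'E'
from h import *
s=sense();print(s["time_s"],s["tcp_pos"],s["joints"],np.degrees(np.arctan2(s["ee_rot"][1][1],s["ee_rot"][0][1])))
p=capture("top");cv2.imwrite("pics/top1.png",p["image"])
E
```

```text
time_s: 1.95
tcp_pos: [0.416, -0.2647, 0.2419]
ee_rot: [[0.001, -0.989, 0.149], [-0.0, 0.149, 0.989], [-1.0, -0.001, -0.0]]
wrist_force: [1.0, -0.9, 0.6]
gripper_width: 0.357
1.95 [ 0.41596301 -0.26471343  0.24194606] [-1.35566103e+01  9.07448878e+00 -1.75522441e+01  7.57944782e-03
 -6.33227414e+01  4.97478370e+00] 171.42157812148372
```

View pics/top1.png

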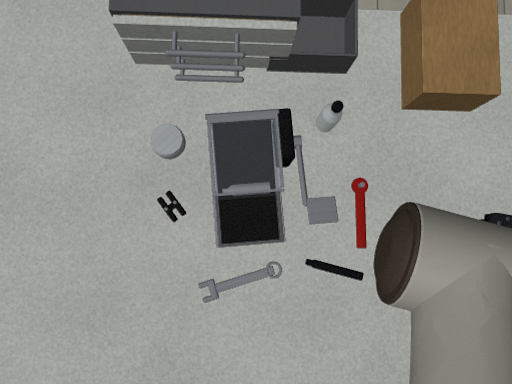

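```bash
python3 -m creep '[[0,22,36,0,0.06],[0,44,74,0,0.12],[0,66,112,0,0.18],[0,88,150,0,0.24],[0,111,190,-10,0.24],[0,111,190,-30,0.24],[0,111,190,-45,0.24],[0,111,190,-50,0.24]]'; python3 - <<'E'
from h import *
s=sense();print(s["time_s"],s["wrist_force"],np.degrees(np.arctan2(s["ee_rot"][1][1],s["ee_rot"][0][1])))
for n in ("top","side"):
  p=capture(n);cv2.imwrite(f"pics/{n}2.png",p["image"])
E
```

```text
time_s: 2.8
tcp_pos: [0.5293, -0.0704, 0.1903]
ee_rot: [[-0.0, -0.995, -0.1], [0.001, -0.1, 0.995], [-1.0, 0.0, 0.001]]
wrist_force: [0.5, -0.2, 0.5]
gripper_width: 0.004
2.8 [ 0.47018474 -0.22823904  0.54786814] -174.25409924265335
```

View pics/top2.png

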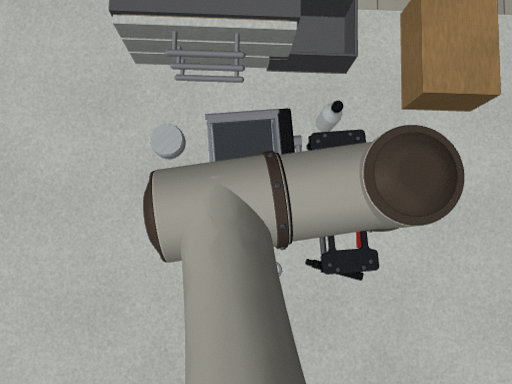

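View pics/side2.png

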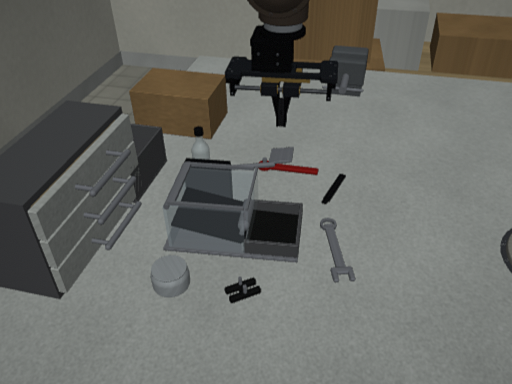

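```bash
python3 - <<'E'
from h import *
p=capture("top")
for uv in [(160,210),(210,170),(215,215),(240,180),(250,240),(320,200),(380,180),(410,180),(337,140),(350,262)]: print(uv,world(p,*uv).round(3))
z=p["z_map"]
for n in("top",):
  for v in range(140,270,10): print(v,[round(float(world(p,u,v)[2]),2) for u in range(160,300,20)])
print(sense()["joints"])
q=capture("side")
for uv in [(282,20),(280,8),(260,10),(240,70),(330,70),(280,88),(281,120)]: print(uv,world(q,*uv).round(3))
E
```

```text
(160, 210) [0.495 0.135 0.521]
(210, 170) [0.531 0.096 0.508]
(215, 215) [0.491 0.09  0.531]
(240, 180) [0.521 0.071 0.518]
(250, 240) [0.472 0.062 0.54 ]
(320, 200) [0.506 0.004 0.518]
(380, 180) [ 0.522 -0.041  0.535]
(410, 180) [ 0.522 -0.063  0.541]
(337, 140) [ 0.61  -0.06   0.286]
(350, 262) [ 0.447 -0.078  0.285]
140 [0.04, 0.04, 0.0, 0.11, 0.11, 0.11, 0.11]
150 [0.04, 0.03, -0.0, 0.11, 0.11, 0.11, 0.11]
160 [0.0, -0.0, -0.0, 0.11, 0.5, 0.5, 0.51]
170 [0.5, 0.5, 0.51, 0.51, 0.51, 0.51, 0.52]
180 [0.51, 0.51, 0.51, 0.52, 0.52, 0.52, 0.52]
190 [0.52, 0.52, 0.52, 0.52, 0.52, 0.52, 0.52]
200 [0.52, 0.52, 0.52, 0.53, 0.52, 0.52, 0.52]
210 [0.52, 0.52, 0.52, 0.53, 0.53, 0.52, 0.52]
220 [0.52, 0.52, 0.53, 0.53, 0.53, 0.52, 0.52]
230 [0.52, 0.52, 0.53, 0.54, 0.54, 0.53, 0.51]
240 [0.51, 0.51, 0.54, 0.54, 0.54, 0.53, 0.5]
250 [0.51, 0.51, 0.54, 0.55, 0.55, 0.54, 0.0]
260 [-0.0, 0.49, 0.54, 0.55, 0.55, 0.55, -0.0]
[ 9.73043189e+00  1.56727614e+01 -1.64886313e+01 -2.76301203e-02
 -5.76339022e+01 -4.01127232e+00]
(282, 20) [ 0.522 -0.033  0.376]
(280, 8) [0.488 0.146 0.45 ]
(260, 10) [0.512 0.145 0.446]
(240, 70) [ 0.594 -0.04   0.285]
(330, 70) [ 0.445 -0.071  0.285]
(280, 88) [ 0.525 -0.041  0.258]
(281, 120) [ 0.527 -0.063  0.184]
```

The forearm's underside is around z 0.42, so it stays at least 80 mm above the open lid. The gripper body lies along the dispenser's x, clear of the lid. Descending to just above the pad.

```bash
python3 -m creep '[[0,-2,-6,-15,0],[0,-2,-6,-30,0],[0,-2,-6,-45,0],[0,-2,-6,-55,0],[0,-2,-6,-59,0],[0,-2,-6,-62,0],[0,-2,-6,-65,0],[0,-2,-6,-68,0]]'; python3 - <<'E'
from h import *
p=capture("side");cv2.imwrite("pics/side3.png",cv2.resize(p["image"][60:260,150:380],None,fx=3,fy=3))
E
```

```text
time_s: 3.8
tcp_pos: [0.529, -0.0771, 0.1253]
ee_rot: [[0.006, -0.995, -0.099], [0.001, -0.099, 0.995], [-1.0, -0.006, 0.001]]
wrist_force: [0.4, 0.6, 0.3]
gripper_width: 0.005
```

View pics/side3.png

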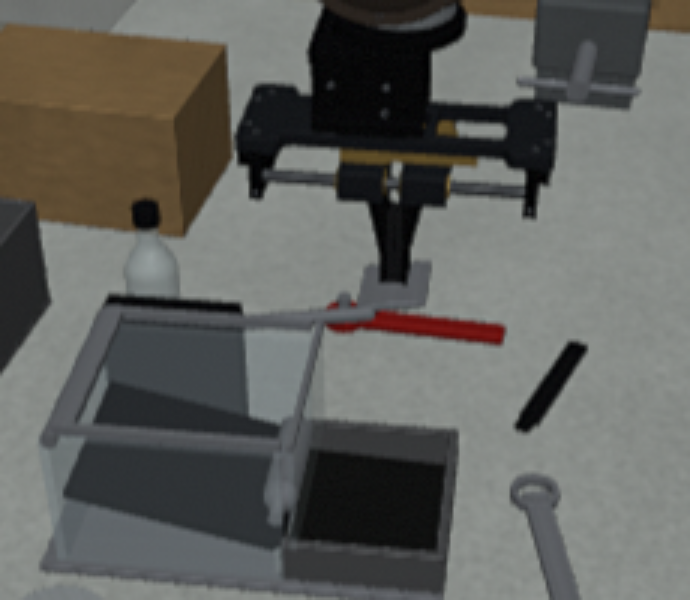

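The fingertip is centred over the pad (crop px 395,283), just above it. Pressing now.

```bash
python3 -m creep '[[0,-2,0,-5,0],[0,-2,0,-9,0],[0,-2,0,-13,0],[0,-2,0,-17,0],[0,-2,0,-21,0],[0,-2,0,-25,0],[0,-2,0,-29,0],[0,-2,0,-33,0]]'
```

```text
time_s: 4.65
tcp_pos: [0.526, -0.0772, 0.0911]
ee_rot: [[0.003, -0.995, -0.099], [0.001, -0.099, 0.995], [-1.0, -0.003, 0.001]]
wrist_force: [-1.3, -1.4, 3.0]
gripper_width: 0.007
```

```bash
python3 -m creep '[[0,0,0,-2,0],[0,0,0,-4,0],[0,0,0,-6,0],[0,0,0,-8,0],[0,0,0,-9,0],[0,0,0,-10,0],[0,0,0,-11,0],[0,0,0,-11,0]]'
```

```text
time_s: 5.45
tcp_pos: [0.5266, -0.077, 0.0802]
ee_rot: [[0.005, -0.995, -0.099], [0.001, -0.099, 0.995], [-1.0, -0.005, 0.001]]
wrist_force: [1.5, -0.0, 2.6]
gripper_width: 0.004
```

```bash
python3 -m creep '[[0,0,0,-1,0],[0,0,0,-1.5,0],[0,0,0,-2,0],[0,0,0,-2.5,0],[0,0,0,-3,0],[0,0,0,-3.5,0],[0,0,0,-4,0],[0,0,0,-4,0]]';  python3 - <<'E'
from h import *
p=capture("side");cv2.imwrite("pics/side4.png",cv2.resize(p["image"][60:260,150:380],None,fx=3,fy=3))
E
```

```text
time_s: 6.25
tcp_pos: [0.527, -0.077, 0.0769]
ee_rot: [[0.006, -0.995, -0.099], [0.001, -0.099, 0.995], [-1.0, -0.006, 0.001]]
wrist_force: [0.2, -0.8, 6.4]
gripper_width: 0.004
```

View pics/side4.png

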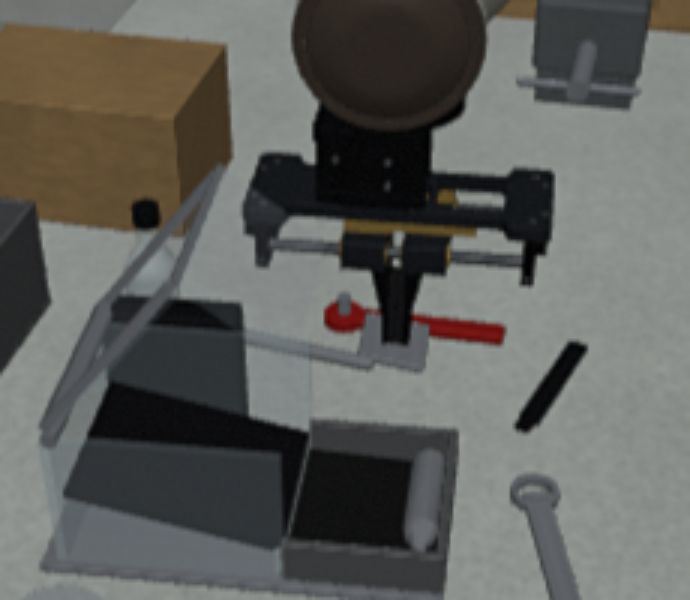

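The lid is well up and the cartridge is in the tray (crop px 425,498). I'll press slightly further to confirm the rigid stop by force.

```bash
python3 -m creep '[[0,0,0,-0.5,0],[0,0,0,-1,0],[0,0,0,-1.5,0],[0,0,0,-2,0],[0,0,0,-2,0],[0,0,0,-2,0],[0,0,0,-2,0],[0,0,0,-2,0]]'
```

```text
time_s: 7.1
tcp_pos: [0.5271, -0.0771, 0.0766]
ee_rot: [[0.006, -0.995, -0.1], [0.001, -0.1, 0.995], [-1.0, -0.006, 0.0]]
wrist_force: [-3.5, 0.8, 13.0]
gripper_width: 0.009
```

```bash
python3 - <<'E'
from h import *
p=capture("side")
for x,y in [(222,168),(200,205),(180,275),(217,175),(100,320),(425,500),(395,340)]:
    print((x,y),world(p,150+x/3,60+y/3).round(3))
print(mark_of(p,"cartridge_center")[:1]); print(sense()["wrist_force"])
E
```

```text
(222, 168) [ 0.615 -0.003  0.214]
(200, 205) [0.625 0.013 0.197]
(180, 275) [0.603 0.11  0.214]
(217, 175) [0.615 0.007 0.215]
(100, 320) [0.69  0.028 0.116]
(425, 500) [0.481 0.049 0.029]
(395, 340) [ 0.524 -0.067  0.061]
[{'centre': [289.4, 228.8], 'confidence': 0.81}]
[-2.63865266  0.3916251  12.24725271]
```

The lid's front edge is at z 0.214, and fully open predicts 0.213. The force is rising with no travel, so the lever is at the stop. Now I'll ease it up slowly.

```bash
python3 -m creep '[[0,0,0,0.5,0],[0,0,0,2,0],[0,0,0,3.5,0],[0,0,0,5,0],[0,0,0,6.5,0],[0,0,0,8,0],[0,0,0,9.5,0],[0,0,0,11,0]]'
```

```text
time_s: 8.0
tcp_pos: [0.5263, -0.0772, 0.0874]
ee_rot: [[0.004, -0.995, -0.1], [0.001, -0.1, 0.995], [-1.0, -0.004, 0.0]]
wrist_force: [-1.2, -0.4, 2.5]
gripper_width: 0.004
```

```bash
python3 -m creep '[[0,0,0,1.5,0],[0,0,0,3,0],[0,0,0,4.5,0],[0,0,0,6,0],[0,0,0,7.5,0],[0,0,0,9,0],[0,0,0,10.5,0],[0,0,0,12,0]]'
```

```text
time_s: 8.8
tcp_pos: [0.5263, -0.0772, 0.0996]
ee_rot: [[0.004, -0.995, -0.1], [0.001, -0.1, 0.995], [-1.0, -0.004, 0.0]]
wrist_force: [-1.8, 0.2, 3.7]
gripper_width: 0.005
```

```bash
python3 -m creep '[[0,0,0,1.5,0],[0,0,0,3,0],[0,0,0,4.5,0],[0,0,0,6,0],[0,0,0,7.5,0],[0,0,0,9,0],[0,0,0,10.5,0],[0,0,0,12,0]]'
```

```text
time_s: 9.6
tcp_pos: [0.5273, -0.0771, 0.1121]
ee_rot: [[0.007, -0.995, -0.1], [0.001, -0.1, 0.995], [-1.0, -0.007, 0.0]]
wrist_force: [0.3, 0.1, 1.6]
gripper_width: 0.006
```

```bash
python3 -m creep '[[0,0,0,1,0],[0,0,0,2,0],[0,0,0,3,0],[0,0,0,4,0],[0,0,0,5,0],[0,0,0,6,0],[0,0,0,7,0],[0,0,0,8,0]]'
```

```text
time_s: 10.4
tcp_pos: [0.5278, -0.077, 0.1203]
ee_rot: [[0.008, -0.995, -0.1], [0.001, -0.1, 0.995], [-1.0, -0.008, 0.0]]
wrist_force: [2.6, 0.9, 2.3]
gripper_width: 0.006
```

```bash
python3 -m creep '[[0,0,0,1,0],[0,0,0,2,0],[0,0,0,3,0],[0,0,0,4,0],[0,0,0,5,0],[0,0,0,6,0],[0,0,0,7,0],[0,0,0,8,0]]'; python3 - <<'E'
from h import *
p=capture("side");cv2.imwrite("pics/side5.png",cv2.resize(p["image"][60:260,150:380],None,fx=3,fy=3))
E
```

```text
time_s: 11.2
tcp_pos: [0.5275, -0.077, 0.1283]
ee_rot: [[0.007, -0.995, -0.1], [0.001, -0.1, 0.995], [-1.0, -0.007, 0.0]]
wrist_force: [0.5, -0.5, 0.1]
gripper_width: 0.0
```

View pics/side5.png

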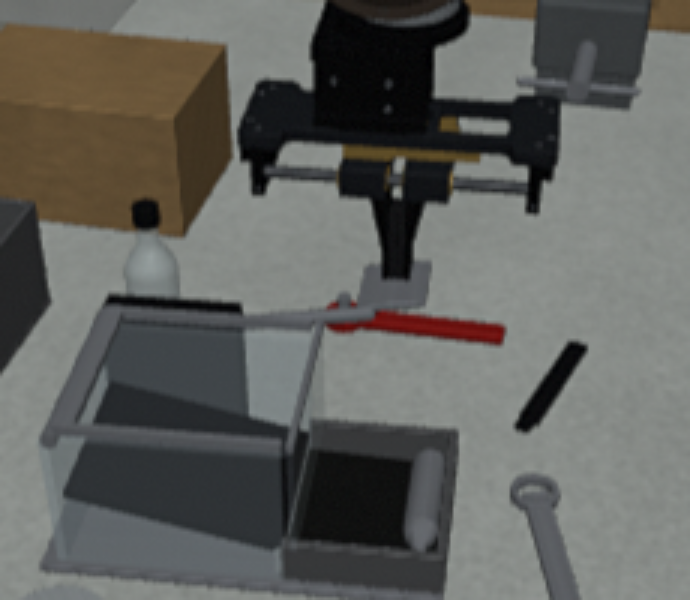

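The lid is shut, its frame is in the same place as in the earlier view, and the force is about 0. Now I'll rise and move clear.

```bash
python3 -m creep '[[0,0,0,5,0],[0,0,0,20,0],[0,0,0,45,0],[0,0,0,80,0],[0,0,0,115,0],[0,0,-30,130,0],[0,0,-65,130,0],[0,0,-100,130,0]]' && python3 -m creep '[[0,-10,-40,0,0],[0,-20,-80,0,0],[0,-40,-120,0,0],[0,-60,-160,0,0],[0,-80,-190,0,0],[0,-90,-200,0,0],[0,-90,-200,0,0],[0,-90,-200,0,0]]'; python3 - <<'E'
from h import *
for n in("side","top"):
  p=capture(n);cv2.imwrite(f"pics/{n}6.png",p["image"])
  for t in ["lever_pad","cartridge_center","lube_bottle","grease_tin","spanner","hanger_tool","brake_pads","tyre_lever"]:
    for m in mark_of(p,t)[:1]: print(n,t,np.round(m["centre"]),world(p,*m["centre"]).round(3))
  if n=="side": print("lid front",[world(p,150+x/3,60+y/3).round(3)[2] for x,y in((317,340),(295,430),(180,435))])
E
```

```text
time_s: 12.05
tcp_pos: [0.5279, -0.1778, 0.26]
ee_rot: [[0.01, -0.995, -0.102], [0.001, -0.102, 0.995], [-1.0, -0.01, -0.0]]
wrist_force: [-0.2, 0.1, -0.6]
gripper_width: 0.004
time_s: 12.85
tcp_pos: [0.438, -0.3774, 0.2602]
ee_rot: [[0.011, -0.995, -0.102], [0.001, -0.102, 0.995], [-1.0, -0.011, -0.0]]
wrist_force: [1.1, 0.3, -1.0]
gripper_width: 0.002
side lever_pad [282. 152.] [ 0.528 -0.083  0.101]
side cartridge_center [292. 226.] [0.481 0.049 0.03 ]
side grease_tin [172. 283.] [0.642 0.229 0.032]
side spanner [335. 249.] [0.397 0.065 0.006]
side hanger_tool [288. 173.] [ 0.528 -0.155 -0.001]
side brake_pads [240. 290.] [0.539 0.196 0.004]
side tyre_lever [334. 186.] [ 0.421 -0.122  0.005]
lid front [np.float64(0.108), np.float64(0.108), np.float64(0.11)]
top lever_pad [322. 208.] [ 0.531 -0.074  0.101]
top cartridge_center [249. 236.] [0.482 0.048 0.032]
top lube_bottle [322. 121.] [ 0.695 -0.081  0.063]
top grease_tin [171. 141.] [0.653 0.196 0.04 ]
top spanner [240. 280.] [0.399 0.062 0.006]
top hanger_tool [358. 214.] [ 0.529 -0.162  0.009]
top brake_pads [170. 203.] [0.541 0.198 0.007]
top tyre_lever [337. 271.] [ 0.42  -0.122  0.006]
```

View pics/top6.png

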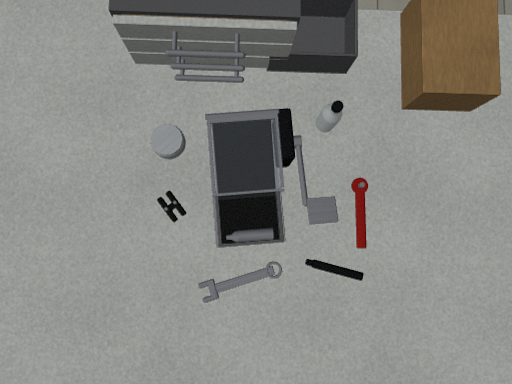

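View pics/side6.png

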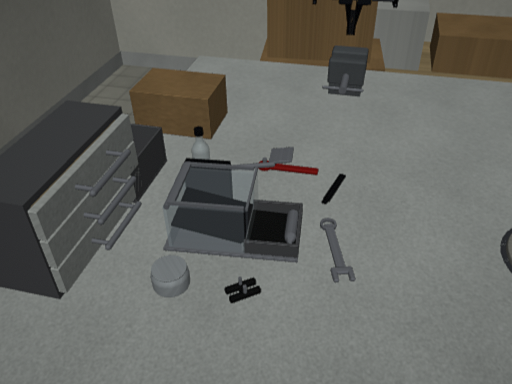

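Both views show the lid shut, the pad back up at z 0.101, the cartridge in the tray at top px (249,236), the other things where they were, and the arm clear.

```bash
python3 -c "
from station import *
print(finish_job())"
```

```text
the job is handed in; nothing more can be done
None
```

The job is done and handed in at about 13 s of the 42 s allowed; no verdict was reported.

- **Press:** I pushed the lever pad down with the closed fingertip until it hit the stop. Force rose to 13 N with almost no further travel. The lid's front edge measured z 0.214 m, against about 0.213 m expected when fully open, and the cartridge rolled into the tray.
- **Release:** I eased the lever up at about 10–15 mm/s under the fingertip, so the lid should have closed at about 0.2–0.3 rad/s, going by fingertip speed. The fingertip still read 2.3 N about 4 mm below the rest height and about 0 N once it was above it.
- **Final checks:** The lid is shut (front frame z about 0.108 m) and the pad is back at z 0.101 m. The cartridge is in the tray at about (0.48, 0.05). The bystanders look unmoved in both views; their network positions agree within about 1 cm, which is the networks' own noise. The side view did not find the lube bottle in the last check, but the top view shows it in place. The arm is clear of everything.

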